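# Re-aim the sample feed rail and send the carrier down

### The arm

A 6-joint arm with a two-finger parallel gripper is mounted at the origin on the work surface. World frame = base frame: x ahead of the robot, y to its left, z up, the work surface at z = 0. Lengths are in m, angles in degrees, forces in N, time in s.
With the tool pointing down it reaches from about 0.4 to 0.825 m from the base axis. Payload 7 kg.
Tool frame: the origin (TCP) lies on the centre line of the jaws, within the pads' length; the fingertips stand 22 mm ahead of it and the grasp point (between the pads) lies 3 mm ahead of it; z points along the fingers, y is the line along which they close (so a half turn about z gives the same grasp; the last joint's range is limited). The gripper opens to 88 mm and grips with 3 to 60 N. Pads are 19 mm wide; open, the fingers measure 130 mm over their backs; the gripper's body (78 mm by 193 mm) begins 47 mm behind the grasp point.
Start: joints at [-52.592, 20.546, 0.682, 0, -70.136, -16.507], TCP at [0.241, -0.631, 0.249] pointing down, gripper open.
Joint ranges: [-176.03, 176.03], [-82.01, 121.73], [-58.28, 71.71], [-173.87, 95.51], [-174.79, -0.11], [-173.66, 173.66]. Speed limits (degrees/s): [136.94, 136.94, 172.46, 180, 180, 180].

### API

Orientations are given as [roll, pitch, yaw] about the fixed x, y, z axes, in that order (R = Rz(yaw) Ry(pitch) Rx(roll)).
In Python, from plant import get_state, cams, r gives the robot as it stands.
- The arm moves only by the tool apply_moves, never from a script. Its argument "targets" is a list of rows, each an object with "dp": the shift along the world's x, y, z in m, a list of three; "yaw": the turn about the world's z in degrees. In form: [{"dp": [x, y, z], "yaw": yaw}, ...]. A call has 1 to 20 rows; each row is the pose to reach, as a shift and turn from the pose commanded when the call began; what a row does not reach only later rows make up. A row lasts 1/12 s, in which the tool goes at most 41.7 mm and 7.16 degrees, less where a joint would pass 70% of its speed; a pose out of reach is approached as far as the arm can. A call with a gripper value outside its range is refused whole. "grip" is the gripper command: -1 is fully open, 1 is shut, values between are in proportion, set as the call begins (left out, the last holds). The fingers move at their own pace and stop on an object; "squeeze" is the grip in N (left out, the last holds). Time passes only in rows, so rows that repeat a pose let the fingers close. It gives the time, the measured TCP pose, the force, the opening and the grip force at its end, in the units of the state.
- get_state(): the state, without advancing time (a new reading comes with each control period).
- cams.capture(name): name is "scene" or "top" or "wrist"; returns a dict with "image" (384x512x3 uint8, red, green, blue), "range_z" (384x512 float32, m along the optical axis (not along the pixel's ray), 0 where there is no reading), "fx", "fy", "cx", "cy" (pixels), "R" (3x3) and "t" (3): a world point X has camera coordinates R X + t; the wrist camera has in their place "T_tool_cam" (4x4, takes a point from camera to tool coordinates, whose origin is the TCP and whose axes are the flange's). Camera axes: x right, y down, z forward; pixel columns grow to the right and rows downward; lengths in m; the calibration is good to about 2 mm. A picture is of the moment at which its call begins: read the wrist's pose just before it.
- r.close_job(): hands the job in; it is judged then, once.
The state is a dict: "time_s": time; "joints": joint angles; "qd": joint speeds; "joint_torque": joint torques, N m; "tcp_pos": TCP position; "eef_rot": TCP orientation; "contact_force": force on the tool from outside, world axes, zero at the start; "moment": the same for the moment, N m; "gripper_width": finger opening in m; "gripper_force": force on a finger pad.
Only numpy, scipy, OpenCV 4.12 (cv2) and the standard library are available. Lean on these libraries where they do the work, as an engineer would, in place of code of your own. Each camera call takes 0.05 s, during which the arm holds its last target. There are 200 camera calls.

### The job

The swing rail that feeds samples must deliver over the square drip tray, not the round bowl: back off the black T-handle on its post by about a quarter turn (never more than half a turn), swing the rail round until its lower end is over the middle of the tray, and screw the T-handle fully tight again. Then hang the sample carrier astride the upper half of the rail, next to the post, let go, and let it run down by itself to the stop, so that it ends over the tray. Leave the bottle, jar and beaker where they stand and do not tip the carrier over.

Things in the scene. Friction and masses are not known exactly. Their poses are not given: they have to be found in the camera images.
- clamp_handle (a joint): turn of the T-handle (rad) about the post's vertical axis. 0 to 0.1 at the start = tight; grows counter-clockwise from above (loosening). Above 0.7 the rail swings freely; below, it is gripped ever harder; under 0.3 counts as tight; hard stop at -0.1. Stays where left; takes 0.3 to 0.6 N m. Half a turn is 3.14
- handle_grip (a point): centre of the black T-handle's bar on top of the post, 221 mm above the bench; bar 80 mm long (x axis), 14 mm thick (y) and 26 mm high, on a thin stem. Below it the rail's 68 mm wide hub, top at 185 mm, and a 62 mm steel washer up to 193 mm. The bar turns with the joint
- feed_rail (a joint): swing of the rail about the post's vertical axis (rad), counter-clockwise from above positive, range -1.2 to 1.2. Tight, it withstands about 5 N at its end; loose, it needs under 1 N there and stays where it is left
- rail_load (a point): point on the rail's upper edge 105 mm from the post's axis, 153 mm high, a good place to hang the carrier; x axis level, along the rail away from the post, z up. The rail is a flat steel bar on edge, 10 mm thick, 26 mm high, from 25 to 257 mm from the axis, sloping down at 16 degrees away from the post
- rail_park (a point): point on the rail's upper edge 210 mm from the post's axis (123 mm above the bench, same axes), where the carrier stands when it rests against the stop; this point must come over the middle of the drip tray
- rail_stop (a point): point on the rail's upper edge 247 mm from the axis, at the face of the stop, an upright plate 10 x 30 mm that rises 32 mm above the edge
- tray_centre (a point): middle of the square white drip tray, at the height of its rim: 120 x 120 x 24 mm, fixed on the bench, z up; the other thing beside it is a round white bowl of 110 mm
- wash_bowl: round white bowl, 110 mm wide and 34 mm high, fixed; origin at the centre of its underside. Not the target
- carrier_fin (a point): centre of the grip fin on top of the grey sample carrier, 98 mm above its underside; z up. The fin is 44 mm long (x axis), 12 mm thick (y) and 42 mm high. The carrier stands on the bench at the start; about 0.25 kg
- carrier_roof (a point): middle of the underside of the carrier's roof, 28 mm below the fin's centre and 70 mm above the carrier's underside; this rests on the rail's edge. The carrier is an inverted U, 64 mm long (x), 68 mm wide (y); its channel runs along x, 16 mm wide, 28 mm at the mouth. It goes over the rail from above, x along the rail, either way round, and slides down the slope by itself
- reagent_bottle: white bottle, 64 mm wide and 150 mm high, loose; origin at the centre of its underside; leave alone
- salt_jar: amber jar with black lid, 66 mm wide and 85 mm high, loose; origin at the centre of its underside; leave alone
- beaker: clear beaker, 72 mm wide and 90 mm high, loose; origin at the centre of its underside; leave alone
Not all that is in view belongs to the job. Leave any green look-alike of the part that bears carrier_fin alone. Leave any yellow look-alike of the part that bears tray_centre alone.

How it is judged (in metres and radians):
On the way, in this order (a step that is already met when the one before it is completed fails the run):
1. the clamp is backed off, with the rail still where it was (value of joint clamp_handle above 0.7 rad and distance of rail_park from where it was at the start of the episode below 0.03 m), for 0.1 s.
2. the rail's lower end is swung over the tray while the clamp is loose (value of joint clamp_handle above 0.7 rad and horizontal distance between rail_park and tray_centre below 0.03 m), for 0.1 s.
3. the clamp is tight again with the rail over the tray (value of joint clamp_handle below 0.3 rad and horizontal distance between rail_park and tray_centre below 0.03 m), for 0.2 s.
4. the carrier sits astride the upper half of the rail (all of step 3 and x of carrier_fin in the frame of rail_park between -0.16 and -0.05 m and y of carrier_fin in the frame of rail_park between -0.012 and 0.012 m and z of carrier_fin in the frame of rail_park below 0.08 m), for 0.05 s.
At the end, for the whole second after the job is handed in: T-handle tight (below 0.3 rad); rail_park within 30 mm of the tray's middle seen from above; the carrier at rest astride the rail against the stop (about 15 mm along, 12 mm across, tilt under 0.42 rad), its fin within 40 mm of the tray's middle seen from above (all of step 3 and x of carrier_fin in the frame of rail_park between -0.004 and 0.03 m and y of carrier_fin in the frame of rail_park between -0.012 and 0.012 m and z of carrier_fin in the frame of rail_park between 0.018 and 0.04 m and angle between carrier_fin's own z axis and vertical below 0.42 rad and horizontal distance between carrier_fin and tray_centre below 0.04 m and linear speed of carrier below 0.03 m/s and velocity of joint feed_rail between -0.05 and 0.05 rad/s); the robot touches nothing.
It fails at once if the T-handle is unscrewed by more than half a turn (value of joint clamp_handle above 3.14 rad).
It fails at once if the carrier is pushed or carried down the lower part of the rail instead of running by itself (contact force between the fingers and carrier above 0.5 N and x of carrier_fin in the frame of rail_park between -0.035 and 0.04 m and y of carrier_fin in the frame of rail_park between -0.012 and 0.012 m and z of carrier_fin in the frame of rail_park below 0.045 m).
It fails at once if the carrier is tipped over (angle between carrier_fin's own z axis and vertical above 0.8 rad).
It fails at once if the bottle, jar or beaker is moved or knocked over (distance of any of reagent_bottle, salt_jar, beaker from where it was at the start of the episode above 0.03 m or angle between any of reagent_bottle, salt_jar, beaker's own z axis and vertical above 0.4 rad).
It also fails if it takes over 72 s, if anything falls off the work surface, if the arm or the gripper's body presses on something with over 40 N, if the wrist force passes 120 N, or if a joint passes its speed limit or range.

## Working session

There is one attempt and no reset: what is moved stays moved. The work goes in short steps, Python scripts to look and compute and a tool call to move; the robot and the scene stay as the last step left them, time stands still between calls to the robot, and variables do not carry over. Pictures are saved under pics/ and viewed, at most 10 in all, crops included, and the job is handed in when it is done.

Besides the shell and the picture viewer there is one more tool, called after "Emit:" as name([rows], argument=value, ...), one row to a line, values as JSON. apply_moves: Moves the arm, as the interface text tells. Its arguments: {"type":"object","properties":{"targets":{"type":"array","items":{"type":"object","properties":{"dp":{"type":"array","items":{"type":"number"}},"yaw":{"type":"number"}}}},"grip":{"type":"number"},"squeeze":{"type":"number"}},"required":["targets"]}

```bash
mkdir -p pics
cat > h.py <<'E'
import numpy as np, cv2
from plant import get_state, cams, r
from scipy.spatial.transform import Rotation as Ro
def cap(n):
    s=get_state(); c=cams.capture(n)
    if 'T_tool_cam' in c:
        T=np.eye(4); T[:3,:3]=Ro.from_euler('xyz',s['eef_rot'],degrees=True).as_matrix(); T[:3,3]=s['tcp_pos']
        M=T@np.array(c['T_tool_cam']); c['Rw'],c['o']=M[:3,:3],M[:3,3]
    else:
        R=np.array(c['R']); c['Rw'],c['o']=R.T,-R.T@np.array(c['t'])
    return c
def cloud(c):
    v,u=np.mgrid[:384,:512]; z=c['range_z']
    P=np.stack([(u-c['cx'])/c['fx']*z,(v-c['cy'])/c['fy']*z,z],-1)
    W=P@c['Rw'].T+c['o']; W[z<=0]=np.nan; return W
def onz(c,u,v,z):
    d=c['Rw']@np.array([(u-c['cx'])/c['fx'],(v-c['cy'])/c['fy'],1]); return c['o']+d*(z-c['o'][2])/d[2]
def save(c,n,crop=None,k=1):
    im=c['image'][...,::-1]
    if crop: a,b,e,f=crop; im=im[b:f,a:e]
    cv2.imwrite('pics/'+n,cv2.resize(im,None,fx=k,fy=k,interpolation=cv2.INTER_CUBIC))
E
python3 - <<'E'
from h import *
print(get_state())
a=cap('top');b=cap('scene')
save(a,'top.png',None,1.5);save(b,'scene.png',None,1.5)
np.savez('top.npz',**{k:a[k] for k in ('image','range_z','fx','fy','cx','cy','Rw','o')})
np.savez('scene.npz',**{k:b[k] for k in ('image','range_z','fx','fy','cx','cy','Rw','o')})
print(a['o'],b['o'])
E
```

```text
{'time_s': 0.0, 'joints': array([-5.25917817e+01,  2.05916752e+01,  6.32669847e-01, -2.00746976e-02,
       -7.01373821e+01, -1.65091831e+01]), 'qd': array([-0.00939866, -0.0839069 , -0.07528262,  0.07164919,  0.03986091,
        0.07063308]), 'joint_torque': array([-2.02676752e-04, -5.82715738e+01,  2.93034106e+01,  6.99654311e+00,
        6.91700276e-03, -1.61505550e-04]), 'tcp_pos': array([ 0.24061641, -0.63015199,  0.24761172]), 'eef_rot': array([ 1.79902223e+02, -9.29957198e-03, -1.59107793e+02]), 'contact_force': array([-1.22808338, -0.16623973,  1.53683509]), 'moment': array([-0.01983961, -0.02802542,  0.00612746]), 'gripper_force': 0.0, 'gripper_width': 0.08729955913410793}
[ 0.41658822 -0.0179398   1.60918963] [1.44432503 0.02888028 0.89458634]
```

View pics/top.png

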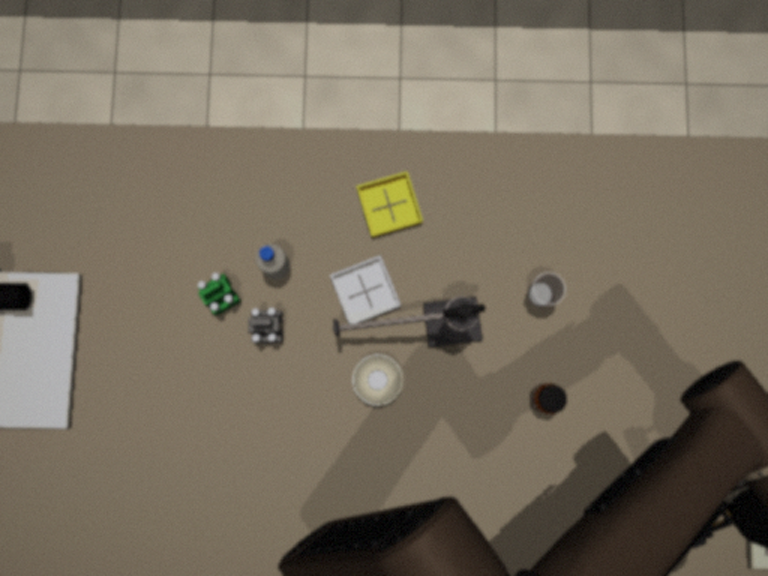

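View pics/scene.png

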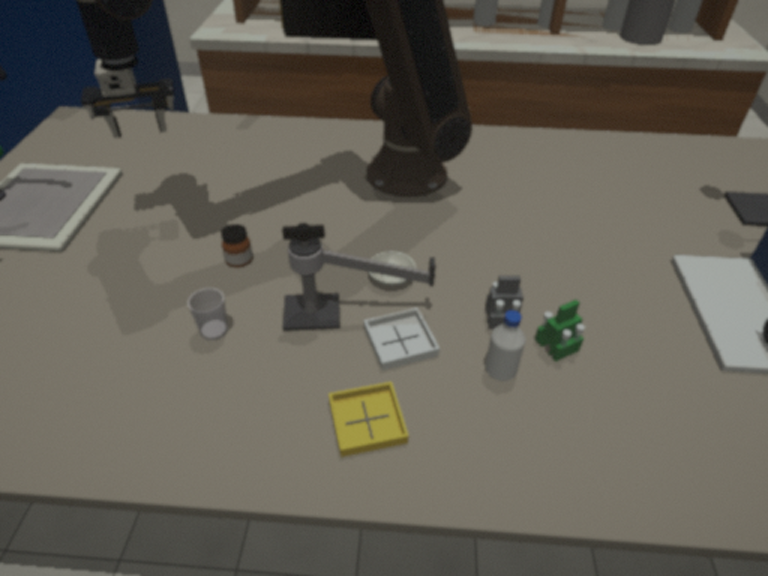

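The top picture (1.5x) shows the post and black handle at about (462,313), with the rail running left to its stop at (338,328). The white square tray is at (365,291) and the round bowl at (377,380). The candidates at risk of confusion:
- **Carriers:** grey at (266,327) and green at (217,293). The grey one fits the description.
- **Trays:** white at (365,291) and yellow at (390,205). The white one fits.

The bottle (270,257) stands close to the carrier.

```bash
cat > m1.py <<'E'
from h import *
def ld(n): return dict(np.load(n))
a=ld('top.npz');b=ld('scene.npz')
for nm,c in (('top',a),('scene',b)):
    W=cloud(c); hsv=cv2.cvtColor(c['image'],cv2.COLOR_RGB2HSV)
    x,y,z=W[...,0],W[...,1],W[...,2]
    reg=(x>.3)&(x<.95)&(y<.5)&(y>-.45)
    def st(t,m):
        m=m&reg; P=W[m]
        if len(P)<4: print(nm,t,len(P));return
        r=cv2.minAreaRect(P[:,:2].astype(np.float32)*1000)
        print(nm,t,len(P),'mean',P.mean(0).round(3),'z',np.percentile(P[:,2],[5,95]).round(3),'rect',np.round(r[0]),np.round(r[1]),round(r[2],1))
    dark=hsv[...,2]<60
    st('bar',(z>.205)&(z<.25))
    st('hub',(z>.17)&(z<.2)&(abs(x-.5)<.3))
    post=(z>.09)&(z<.205)
    st('rail/bottle',post&(y>-0.1)&(y<.2))
    white=(hsv[...,1]<50)&(hsv[...,2]>140)&(z<.04)
    n,l,s,ce=cv2.connectedComponentsWithStats(((hsv[...,2]>130)&(hsv[...,1]<60)&reg).astype(np.uint8))
    for i in range(1,n):
        if s[i,4]>40: st('white%d %s'%(i,ce[i].round()),l==i)
    n,l,s,ce=cv2.connectedComponentsWithStats(((z>.05)&reg).astype(np.uint8))
    for i in range(1,n):
        if s[i,4]>30: st('tall%d %s'%(i,ce[i].round()),l==i)
    st('green',(hsv[...,1]>120)&(abs(hsv[...,0].astype(int)-60)<15))
    st('yellow',(hsv[...,1]>150)&(abs(hsv[...,0].astype(int)-29)<6))
E
python3 m1.py
```

```text
top bar 175 mean [ 0.582 -0.176  0.231] z [0.219 0.238] rect [ 582. -177.] [24. 80.] 7.0
top hub 279 mean [ 0.579 -0.173  0.189] z [0.176 0.196] rect [ 575. -164.] [66. 97.] 32.7
top rail/bottle 308 mean [0.582 0.025 0.13 ] z [0.097 0.157] rect [601.  73.] [335. 110.] 63.8
top white814 [243. 192.] 1507 mean [0.653 0.018 0.008] z [-0.003  0.026] rect [656.  16.] [149. 160.] 28.9
top white1094 [375. 192.] 68 mean [ 0.661 -0.419  0.02 ] z [-0.007  0.091] rect [ 663. -412.] [81. 49.] 6.6
top white1189 [360. 195.] 130 mean [ 0.647 -0.369  0.024] z [-0.001  0.088] rect [ 646. -367.] [45. 60.] 32.8
top white1589 [250. 252.] 931 mean [ 0.455 -0.008  0.016] z [-0.001  0.035] rect [457.  -7.] [123. 111.] 65.1
top tall1 [181. 173.] 358 mean [0.695 0.214 0.109] z [0.062 0.152] rect [701. 218.] [61. 62.] 25.7
top tall2 [366. 191.] 211 mean [ 0.653 -0.376  0.077] z [0.054 0.093] rect [ 650. -371.] [70. 69.] 75.3
top tall3 [143. 194.] 332 mean [0.628 0.334 0.084] z [0.059 0.121] rect [631. 338.] [70. 64.] 32.2
top tall4 [286. 211.] 792 mean [ 0.573 -0.113  0.178] z [0.118 0.235] rect [578. -69.] [ 
[... 1311 characters left out ...]
e tall2 [156. 158.] 300 mean [ 0.43  -0.379  0.075] z [0.053 0.088] rect [ 424. -381.] [60. 61.] 71.5
scene tall3 [225. 173.] 1607 mean [ 0.584 -0.115  0.158] z [0.087 0.234] rect [576. -71.] [ 53. 297.] 8.7
scene tall4 [337. 214.] 1090 mean [0.657 0.217 0.094] z [0.055 0.149] rect [634. 222.] [ 68. 202.] 86.0
scene tall5 [137. 204.] 477 mean [ 0.65  -0.375  0.074] z [0.053 0.091] rect [ 649. -376.] [73. 70.] 63.8
scene tall6 [376. 214.] 483 mean [0.64  0.332 0.082] z [0.055 0.119] rect [630. 335.] [69. 68.] 33.5
scene green 111 mean [0.642 0.334 0.081] z [0.04 0.12] rect [636. 334.] [58. 58.] 32.1
scene yellow 455 mean [ 0.843 -0.029  0.012] z [0.004 0.025] rect [846. -34.] [121. 111.] 18.3
```

The handle (0.582,-0.177), white tray (0.643,0.016), which is 0.202 m from the post as expected, and grey carrier (0.56,0.23) all fit the sizes given. I'm moving above the handle for a close look.

Emit:
apply_moves([
  {"dp": [0, 0, 0.04], "yaw": 0},
  {"dp": [0.02, 0.03, 0.07], "yaw": 7},
  {"dp": [0.04, 0.06, 0.1], "yaw": 14},
  {"dp": [0.07, 0.09, 0.13], "yaw": 21},
  {"dp": [0.09, 0.12, 0.15], "yaw": 28},
  {"dp": [0.11, 0.15, 0.15], "yaw": 35},
  {"dp": [0.14, 0.18, 0.15], "yaw": 42},
  {"dp": [0.16, 0.21, 0.15], "yaw": 49},
  {"dp": [0.18, 0.24, 0.15], "yaw": 56},
  {"dp": [0.2, 0.27, 0.15], "yaw": 63},
  {"dp": [0.22, 0.3, 0.15], "yaw": 70},
  {"dp": [0.24, 0.33, 0.15], "yaw": 70},
  {"dp": [0.26, 0.36, 0.15], "yaw": 70},
  {"dp": [0.29, 0.39, 0.15], "yaw": 70},
  {"dp": [0.315, 0.42, 0.15], "yaw": 70},
  {"dp": [0.341, 0.453, 0.15], "yaw": 70},
  {"dp": [0.341, 0.453, 0.15], "yaw": 70},
  {"dp": [0.341, 0.453, 0.15], "yaw": 70},
  {"dp": [0.341, 0.453, 0.15], "yaw": 70},
  {"dp": [0.341, 0.453, 0.15], "yaw": 70},
], grip=-1)

```text
time_s: 1.77
tcp_pos: [0.5813, -0.1782, 0.3986]
eef_rot: [180.0, -0.0, -89.1]
contact_force: [0.3, 0.2, -0.6]
gripper_width: 0.0875
gripper_force: 0.0
```

```bash
cat > m2.py <<'E'
from h import *
import sys
c=cap('wrist'); save(c,sys.argv[1],None,1.5)
s=get_state(); print(s['tcp_pos'],s['eef_rot'],s['joints'],c['o'],s['time_s'])
W=cloud(c);x,y,z=W[...,0],W[...,1],W[...,2]
def st(t,m):
    P=W[m]
    if len(P)<10: print(t,len(P));return
    r=cv2.minAreaRect(P[:,:2].astype(np.float32)*1000); d=P[:,:2]-P[:,:2].mean(0)
    w,V=np.linalg.eigh(d.T@d); print(t,len(P),P.mean(0).round(4),np.round(r[0],1),np.round(r[1]),round(r[2],1),'pca',np.degrees(np.arctan2(V[1,1],V[0,1])).round(1))
g=(abs(x-.58)<.15)
st('bartop',g&(abs(z-.234)<.01)&(abs(y+.177)<.1))
st('washer',g&(abs(z-.193)<.006)&(abs(y+.177)<.1))
st('rail',g&(z>.10)&(z<.165)&(y>-.13)&(y<.06))
st('tray',(z>.015)&(z<.032)&(x>.56)&(x<.74)&(y>-.07)&(y<.1))
E
python3 m2.py w1.png
python3 - <<'E'
from h import *
c=cap('top'); W=cloud(c); z=W[...,2];x,y=W[...,0],W[...,1]
m=(z>.1)&(z<.17)&(y>-.13)&(y<.1)&(abs(x-.58)<.1)
P=W[m];print(len(P),np.polyfit(P[:,1],P[:,0],1),P[P[:,1]>.05].mean(0))
m=(z>.013)&(z<.035)&(abs(x-.643)<.1)&(abs(y-.016)<.085)&(c['image'].min(-1)>100)
P=W[m];print(cv2.minAreaRect(P[:,:2].astype(np.float32)*1000))
E
```

```text
[ 0.58116904 -0.17841461  0.39873126] [-1.79994219e+02 -5.38954987e-03 -8.91609527e+01] [ 1.32780077e+00  1.09754636e+01  6.69010901e+00  5.45395782e-03
 -8.57089104e+01 -4.89160986e-01] [ 0.58242492 -0.24445534  0.53507699] 1.8167
bartop 1251 [ 0.5811 -0.1817  0.234 ] [ 580.8 -180. ] [25. 80.] 3.2 pca 99.2
washer 1354 [ 0.5804 -0.1816  0.1931] [ 581.2 -180.2] [61. 59.] 4.1 pca -171.2
rail 328 [ 0.5663 -0.0473  0.146 ] [566.2 -46. ] [ 10. 136.] 6.3 pca 96.3
tray 753 [0.6428 0.0206 0.0226] [645.9  15.7] [121. 121.] 22.9 pca 88.3
117 [-0.11752188  0.56169429] [nan nan nan]
((616.2393798828125, -56.00265121459961), (5.735987663269043, 9.382612228393555), 67.27873229980469)<stdin>:4: RuntimeWarning: Mean of empty slice.
  ret = um.true_divide(
```

View pics/w1.png

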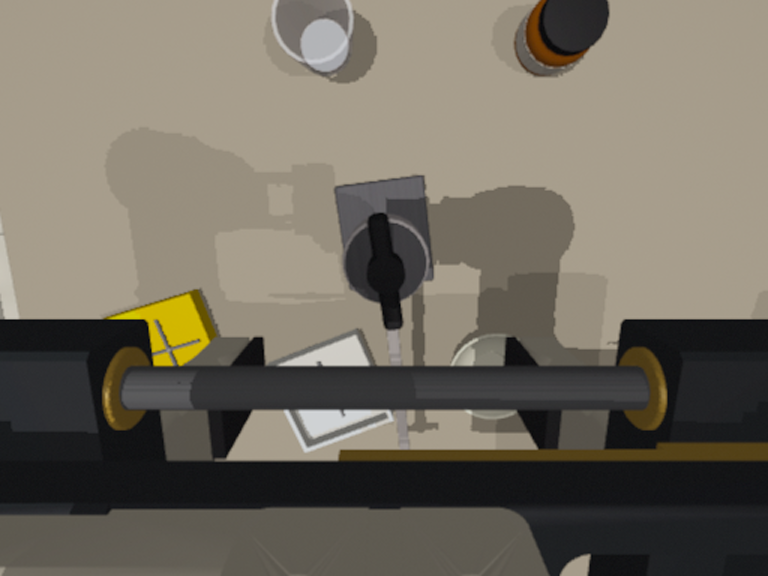

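The wrist picture shows the black bar from (378,215) to (393,327), with the washer below it and the white tray at (330,390). The axis is at (0.581,-0.180), with the bar at about 97° and the rail at 96.3°. The tray centre (0.646,0.016) lies at 71.6°, so the rail must swing about -24.7°. Next I grip the handle.

Emit:
apply_moves([
  {"dp": [0, -0.002, -0.04], "yaw": 6},
  {"dp": [0, -0.002, -0.08], "yaw": 6},
  {"dp": [0, -0.002, -0.12], "yaw": 6},
  {"dp": [0, -0.002, -0.15], "yaw": 6},
  {"dp": [0, -0.002, -0.172], "yaw": 6},
  {"dp": [0, -0.002, -0.172], "yaw": 6},
  {"dp": [0, -0.002, -0.172], "yaw": 6},
])

```text
time_s: 2.45
tcp_pos: [0.5811, -0.1805, 0.2265]
eef_rot: [179.9, -0.0, -83.2]
contact_force: [1.4, -0.2, 1.4]
gripper_width: 0.0876
gripper_force: 0.0
```

Emit:
apply_moves([
  {"dp": [0, 0, 0], "yaw": 0},
  {"dp": [0, 0, 0], "yaw": 0},
  {"dp": [0, 0, 0], "yaw": 0},
  {"dp": [0, 0, 0], "yaw": 0},
  {"dp": [0, 0, 0], "yaw": 0},
  {"dp": [0, 0, 0], "yaw": 0},
  {"dp": [0, 0, 0], "yaw": 0},
  {"dp": [0, 0, 0], "yaw": 0},
], grip=1, squeeze=40)

```text
time_s: 3.12
tcp_pos: [0.5818, -0.1795, 0.2266]
eef_rot: [-180.0, -0.0, -83.1]
contact_force: [1.0, -0.6, 0.4]
gripper_width: 0.0402
gripper_force: 0.0
```

Emit:
apply_moves([
  {"dp": [0, 0, 0], "yaw": 0},
  {"dp": [0, 0, 0], "yaw": 0},
  {"dp": [0, 0, 0], "yaw": 0},
  {"dp": [0, 0, 0], "yaw": 0},
  {"dp": [0, 0, 0], "yaw": 0},
  {"dp": [0, 0, 0], "yaw": 0},
  {"dp": [0, 0, 0], "yaw": 0},
  {"dp": [0, 0, 0], "yaw": 0},
  {"dp": [0, 0, 0], "yaw": 0},
])

```text
time_s: 3.87
tcp_pos: [0.5805, -0.1797, 0.2264]
eef_rot: [179.9, 0.0, -83.1]
contact_force: [-4.9, -0.0, 3.5]
gripper_width: 0.025
gripper_force: 40.0
```

The width of 25 mm means the pads hold the round boss at the bar's centre. I'll open a little, shift 26 mm out along the bar, grip the flat arm there and turn in an arc.

Emit:
apply_moves([
  {"dp": [0, 0, 0], "yaw": 0},
  {"dp": [0, 0, 0], "yaw": 0},
  {"dp": [0, 0, 0], "yaw": 0},
  {"dp": [0, 0, 0], "yaw": 0},
  {"dp": [0.002, -0.013, 0], "yaw": 0},
  {"dp": [0.003, -0.026, 0], "yaw": 0},
  {"dp": [0.003, -0.026, 0], "yaw": 0},
], grip=-0.02)

```text
time_s: 4.45
tcp_pos: [0.5851, -0.2077, 0.2264]
eef_rot: [180.0, -0.0, -83.1]
contact_force: [0.8, 0.0, 1.0]
gripper_width: 0.045
gripper_force: 0.0
```

Emit:
apply_moves([
  {"dp": [0, 0, 0], "yaw": 0},
  {"dp": [0, 0, 0], "yaw": 0},
  {"dp": [0, 0, 0], "yaw": 0},
  {"dp": [0, 0, 0], "yaw": 0},
  {"dp": [0, 0, 0], "yaw": 0},
  {"dp": [0, 0, 0], "yaw": 0},
  {"dp": [0, 0, 0], "yaw": 0},
  {"dp": [0, 0, 0], "yaw": 0},
  {"dp": [0, 0, 0], "yaw": 0},
], grip=1)

```text
time_s: 5.2
tcp_pos: [0.5844, -0.2054, 0.2266]
eef_rot: [180.0, 0.0, -83.1]
contact_force: [-2.8, 1.1, 1.2]
gripper_width: 0.0137
gripper_force: 39.7
```

Width 13.7 mm: the bar is gripped. Now I loosen it along an arc of about 70°.

Emit:
apply_moves([
  {"dp": [0.0031, 0.0006, 0], "yaw": 7},
  {"dp": [0.0061, 0.0015, 0], "yaw": 14},
  {"dp": [0.009, 0.0028, 0], "yaw": 21},
  {"dp": [0.0117, 0.0045, 0], "yaw": 28},
  {"dp": [0.0142, 0.0065, 0], "yaw": 35},
  {"dp": [0.0164, 0.0087, 0], "yaw": 42},
  {"dp": [0.0184, 0.0113, 0], "yaw": 49},
  {"dp": [0.02, 0.014, 0], "yaw": 56},
  {"dp": [0.0212, 0.0169, 0], "yaw": 63},
  {"dp": [0.0221, 0.02, 0], "yaw": 70},
  {"dp": [0.0221, 0.02, 0], "yaw": 70},
  {"dp": [0.0221, 0.02, 0], "yaw": 70},
  {"dp": [0.0221, 0.02, 0], "yaw": 70},
])

```text
time_s: 6.28
tcp_pos: [0.6056, -0.1854, 0.2266]
eef_rot: [180.0, 0.1, -13.1]
contact_force: [-7.0, 1.5, 3.7]
gripper_width: 0.0135
gripper_force: 39.9
```

```bash
cat > m3.py <<'E'
from h import *
for n in ('top','scene'):
    c=cap(n); W=cloud(c); z=W[...,2];x,y=W[...,0],W[...,1]
    m=(z>.1)&(z<.17)&(y>-.12)&(y<.04)&(abs(x-.60)<.12)&(np.hypot(x-.581,y+.18)>.06)
    P=W[m]; d=np.median(P[:,:2],0)-[.581,-.18]
    q=np.polyfit(P[:,1],P[:,0],1)
    print(n,len(P),'rail ang from axis',np.degrees(np.arctan2(d[1],d[0])).round(1),'fit',np.degrees(np.arctan2(1,q[0])).round(1),'axis x',(q[0]*-.18+q[1]).round(4))
E
python3 m3.py
```

```text
top 103 rail ang from axis 95.6 fit 96.4 axis x 0.5825
scene 457 rail ang from axis 94.7 fit 96.5 axis x 0.5856
```

The rail is still at about 96° and the handle is backed off by about 1.2 rad. I release, rise, and go to grip the rail at r = 0.16 m.

Emit:
apply_moves([
  {"dp": [0, 0, 0], "yaw": 0},
  {"dp": [0, 0, 0], "yaw": 0},
  {"dp": [0, 0, 0], "yaw": 0},
  {"dp": [0, 0, 0], "yaw": 0},
  {"dp": [0, 0, 0], "yaw": 0},
  {"dp": [0, 0, 0.035], "yaw": 0},
  {"dp": [0, 0, 0.07], "yaw": 0},
  {"dp": [-0.004, 0.016, 0.07], "yaw": -7},
  {"dp": [-0.008, 0.032, 0.07], "yaw": -14},
  {"dp": [-0.012, 0.048, 0.07], "yaw": -21},
  {"dp": [-0.016, 0.064, 0.07], "yaw": -28},
  {"dp": [-0.02, 0.08, 0.07], "yaw": -35},
  {"dp": [-0.024, 0.096, 0.07], "yaw": -42},
  {"dp": [-0.028, 0.112, 0.07], "yaw": -49},
  {"dp": [-0.032, 0.128, 0.07], "yaw": -56},
  {"dp": [-0.036, 0.144, 0.07], "yaw": -63},
  {"dp": [-0.041, 0.164, 0.07], "yaw": -70},
  {"dp": [-0.041, 0.164, 0.07], "yaw": -71},
  {"dp": [-0.041, 0.164, 0.07], "yaw": -71},
  {"dp": [-0.041, 0.164, 0.07], "yaw": -71},
], grip=-0.1)

```text
time_s: 8.05
tcp_pos: [0.566, -0.0216, 0.2966]
eef_rot: [-180.0, -0.0, -83.9]
contact_force: [-0.5, -0.7, 0.4]
gripper_width: 0.0482
gripper_force: 0.0
```

```bash
python3 m3.py; python3 m2.py w2.png | tail -5
```

```text
top 90 rail ang from axis 95.8 fit 97.1 axis x 0.5834
scene 455 rail ang from axis 94.5 fit 96.3 axis x 0.5853
 -7.23139559e+01 -1.16080503e+01] [ 0.57304612 -0.08808209  0.4330143 ] 8.2
bartop 0
washer 1749 [ 0.5785 -0.1587  0.1937] [ 579.2 -157.5] [56. 18.] 5.2 pca -174.1
rail 1668 [ 0.5659 -0.0458  0.1454] [564.8 -36.3] [ 10. 165.] 6.3 pca 96.3
tray 1400 [0.6473 0.0084 0.0233] [645.6  15.4] [121. 120.] 22.9 pca 178.8
```

View pics/w2.png

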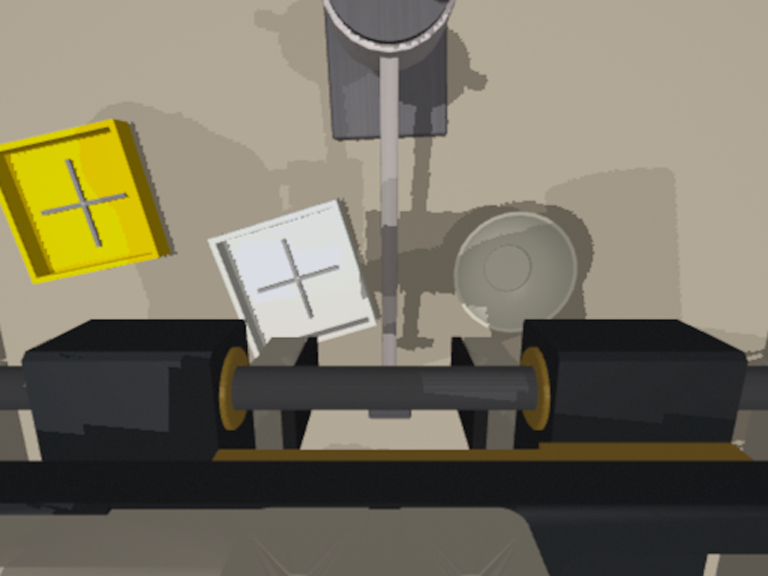

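The rail at (388,230) runs straight down between the fingers, and the tray measures (0.6456,0.0155), which matches before. Descending and closing gently.

Emit:
apply_moves([
  {"dp": [-0.001, 0, -0.04], "yaw": 0},
  {"dp": [-0.001, 0, -0.08], "yaw": 0},
  {"dp": [-0.001, 0, -0.12], "yaw": 0},
  {"dp": [-0.001, 0, -0.152], "yaw": 0},
  {"dp": [-0.001, 0, -0.152], "yaw": 0},
])

```text
time_s: 8.62
tcp_pos: [0.5608, -0.0229, 0.138]
eef_rot: [179.4, -0.0, -84.2]
contact_force: [-2.3, -0.1, -1.2]
gripper_width: 0.0482
gripper_force: 0.0
```

Emit:
apply_moves([
  {"dp": [0, 0, 0], "yaw": 0},
  {"dp": [0, 0, 0], "yaw": 0},
  {"dp": [0, 0, 0], "yaw": 0},
  {"dp": [0, 0, 0], "yaw": 0},
  {"dp": [0, 0, 0], "yaw": 0},
  {"dp": [0, 0, 0], "yaw": 0},
  {"dp": [0, 0, 0], "yaw": 0},
  {"dp": [0, 0, 0], "yaw": 0},
  {"dp": [0, 0, 0], "yaw": 0},
], grip=1, squeeze=10)

```text
time_s: 9.37
tcp_pos: [0.5654, -0.0214, 0.1454]
eef_rot: [-179.9, 0.0, -84.1]
contact_force: [-1.7, 1.0, 5.2]
gripper_width: 0.01
gripper_force: 10.0
```

Emit:
apply_moves([
  {"dp": [0.0083, 0.0006, 0], "yaw": -3},
  {"dp": [0.0167, 0.0008, 0], "yaw": -6},
  {"dp": [0.025, 0.0006, 0], "yaw": -9},
  {"dp": [0.0333, -0.0001, 0], "yaw": -12},
  {"dp": [0.0416, -0.0012, 0], "yaw": -15},
  {"dp": [0.0498, -0.0028, 0], "yaw": -18},
  {"dp": [0.0585, -0.005, 0], "yaw": -21},
  {"dp": [0.0673, -0.0076, 0], "yaw": -24.5},
  {"dp": [0.0673, -0.0076, 0], "yaw": -24.5},
  {"dp": [0.0673, -0.0076, 0], "yaw": -24.5},
  {"dp": [0.0673, -0.0076, 0], "yaw": -24.5},
])

```text
time_s: 10.28
tcp_pos: [0.6329, -0.0296, 0.1454]
eef_rot: [-179.9, -0.0, -108.6]
contact_force: [-0.9, -0.2, 5.7]
gripper_width: 0.0097
gripper_force: 10.0
```

```bash
python3 m3.py
```

```text
top 89 rail ang from axis 71.0 fit 71.1 axis x 0.5806
scene 239 rail ang from axis 69.6 fit 70.4 axis x 0.5833
```

The rail is at about 71° (target 71.7°, some 2 mm off at the park point). I release, rise and go back to the handle.

Emit:
apply_moves([
  {"dp": [0, 0, 0], "yaw": 0},
  {"dp": [0, 0, 0], "yaw": 0},
  {"dp": [0, 0, 0], "yaw": 0},
  {"dp": [0, 0, 0], "yaw": 0},
  {"dp": [0, 0, 0], "yaw": 0},
  {"dp": [0, 0, 0.04], "yaw": 0},
  {"dp": [0, 0, 0.08], "yaw": 0},
  {"dp": [0, 0, 0.12], "yaw": 0},
  {"dp": [0, 0, 0.152], "yaw": 0},
  {"dp": [-0.001, -0.01, 0.152], "yaw": 7},
  {"dp": [-0.003, -0.02, 0.152], "yaw": 14},
  {"dp": [-0.006, -0.04, 0.152], "yaw": 21},
  {"dp": [-0.009, -0.06, 0.152], "yaw": 28},
  {"dp": [-0.012, -0.08, 0.152], "yaw": 35},
  {"dp": [-0.015, -0.1, 0.152], "yaw": 42},
  {"dp": [-0.018, -0.12, 0.152], "yaw": 49},
  {"dp": [-0.022, -0.14, 0.152], "yaw": 56},
  {"dp": [-0.027, -0.156, 0.152], "yaw": 63},
  {"dp": [-0.027, -0.156, 0.152], "yaw": 70},
  {"dp": [-0.027, -0.156, 0.152], "yaw": 77},
], grip=-0.1)

```text
time_s: 12.05
tcp_pos: [0.6047, -0.1863, 0.2963]
eef_rot: [180.0, 0.0, -31.3]
contact_force: [0.6, 0.2, 0.2]
gripper_width: 0.0481
gripper_force: 0.0
```

Emit:
apply_moves([
  {"dp": [0, 0, 0], "yaw": 7},
  {"dp": [0, 0, 0], "yaw": 14},
  {"dp": [0, 0, 0], "yaw": 18.5},
  {"dp": [0, 0, 0], "yaw": 18.5},
  {"dp": [0, 0, 0], "yaw": 18.5},
])

```text
time_s: 12.47
tcp_pos: [0.6051, -0.1851, 0.2964]
eef_rot: [-180.0, 0.0, -13.3]
contact_force: [-0.1, -1.2, -0.1]
gripper_width: 0.0482
gripper_force: 0.0
```

```bash
python3 m3.py
python3 - <<'E'
from h import *
s=get_state();print(s['tcp_pos'],s['eef_rot'],s['time_s'])
for n in ('top','scene'):
    c=cap(n); save(c,n+'2.png',(250,160,380,260) if n=='top' else (150,110,320,260),4)
    W=cloud(c);m=(W[...,2]>.222)&(W[...,2]<.24)&(np.hypot(W[...,0]-.581,W[...,1]+.18)<.05)&(c['image'].max(-1)<70);P=W[m]
    print(n,len(P), cv2.minAreaRect(P[:,:2].astype(np.float32)*1000) if len(P)>5 else '')
E
```

```text
top 96 rail ang from axis 71.5 fit 71.3 axis x 0.5809
scene 491 rail ang from axis 69.4 fit 70.8 axis x 0.5853
[ 0.60515894 -0.18512694  0.29647509] [ 1.79999693e+02  9.07638780e-03 -1.32498065e+01] 12.5667
top 116 ((572.8713989257812, -176.1314697265625), (23.485551834106445, 60.064579010009766), 86.78091430664062)
scene 108 ((590.69384765625, -178.8916473388672), (20.724246978759766, 70.31547546386719), 76.93087768554688)
```

View pics/scene2.png

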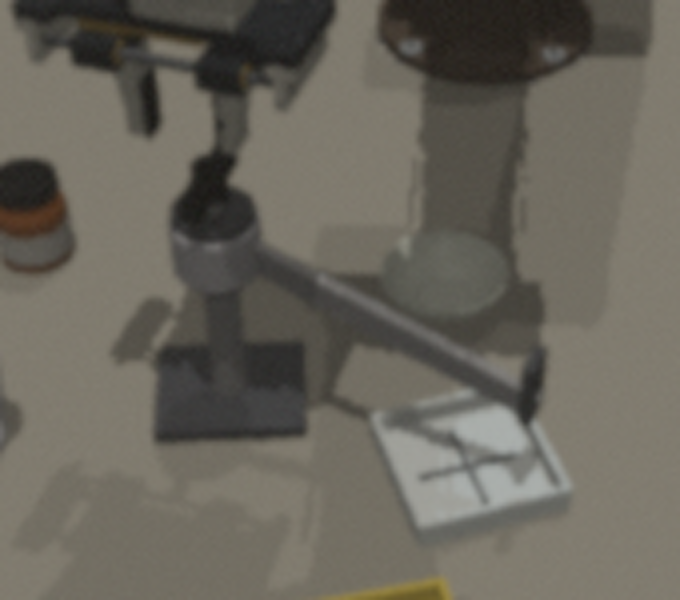

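The crop shows the rail lying over the white tray and the bar at (210,185) under the fingers, pointing about -13° as expected. I grip it and tighten.

Emit:
apply_moves([
  {"dp": [0.001, 0, -0.04], "yaw": 0},
  {"dp": [0.001, 0, -0.07], "yaw": 0},
  {"dp": [0.001, 0, -0.07], "yaw": 0},
  {"dp": [0.001, 0, -0.07], "yaw": 0},
])

```text
time_s: 13.0
tcp_pos: [0.6056, -0.1853, 0.2258]
eef_rot: [179.9, 0.2, -13.1]
contact_force: [-0.8, 0.5, 1.4]
gripper_width: 0.0481
gripper_force: 0.0
```

Emit:
apply_moves([
  {"dp": [0, 0, 0], "yaw": 0},
  {"dp": [0, 0, 0], "yaw": 0},
  {"dp": [0, 0, 0], "yaw": 0},
  {"dp": [0, 0, 0], "yaw": 0},
  {"dp": [0, 0, 0], "yaw": 0},
  {"dp": [0, 0, 0], "yaw": 0},
  {"dp": [0, 0, 0], "yaw": 0},
  {"dp": [0, 0, 0], "yaw": 0},
  {"dp": [0, 0, 0], "yaw": 0},
], grip=1, squeeze=40)

```text
time_s: 13.75
tcp_pos: [0.6062, -0.1856, 0.2271]
eef_rot: [180.0, -0.0, -13.1]
contact_force: [-0.8, -2.9, 4.2]
gripper_width: 0.0135
gripper_force: 40.0
```

Emit:
apply_moves([
  {"dp": [-0.0009, -0.0031, 0], "yaw": -7},
  {"dp": [-0.0021, -0.006, 0], "yaw": -14},
  {"dp": [-0.0037, -0.0087, 0], "yaw": -21},
  {"dp": [-0.0057, -0.0113, 0], "yaw": -28},
  {"dp": [-0.0079, -0.0135, 0], "yaw": -35},
  {"dp": [-0.0104, -0.0155, 0], "yaw": -42},
  {"dp": [-0.0131, -0.0172, 0], "yaw": -49},
  {"dp": [-0.016, -0.0185, 0], "yaw": -56},
  {"dp": [-0.019, -0.0194, 0], "yaw": -63},
  {"dp": [-0.0221, -0.02, 0], "yaw": -70},
  {"dp": [-0.024, -0.0202, 0], "yaw": -74},
  {"dp": [-0.024, -0.0202, 0], "yaw": -74},
  {"dp": [-0.024, -0.0202, 0], "yaw": -74},
  {"dp": [-0.024, -0.0202, 0], "yaw": -74},
])

```text
time_s: 14.92
tcp_pos: [0.5819, -0.2062, 0.2271]
eef_rot: [180.0, -0.1, -87.1]
contact_force: [-3.3, -4.2, 4.5]
gripper_width: 0.0141
gripper_force: 40.0
```

```bash
python3 m3.py; python3 -c "
from h import *
print(get_state()['moment'])"
```

```text
[-1.62358039  1.02602777 -0.16716686]
  return _methods._mean(a, axis=axis, dtype=dtype,
  ret = um.true_divide(
Traceback (most recent call last):
  File "m3.py", line 6, in <module>
    q=np.polyfit(P[:,1],P[:,0],1)
TypeError: expected non-empty vector for x
```

Emit:
apply_moves([
  {"dp": [-0.002, 0, 0], "yaw": -4},
  {"dp": [-0.002, 0, 0], "yaw": -4},
  {"dp": [-0.002, 0, 0], "yaw": -4},
])

```text
time_s: 15.22
tcp_pos: [0.5815, -0.2061, 0.2272]
eef_rot: [-179.8, -0.1, -91.0]
contact_force: [3.4, -4.7, 1.4]
gripper_width: 0.0144
gripper_force: 41.4
```

Emit:
apply_moves([
  {"dp": [0, 0, 0], "yaw": 0},
  {"dp": [0, 0, 0], "yaw": 0},
  {"dp": [0, 0, 0], "yaw": 0},
  {"dp": [0, 0, 0], "yaw": 0},
  {"dp": [0, 0, 0], "yaw": 0},
  {"dp": [0, 0, 0.04], "yaw": 0},
  {"dp": [0, 0, 0.08], "yaw": 0},
  {"dp": [0, 0.03, 0.11], "yaw": 0},
  {"dp": [0, 0.07, 0.14], "yaw": 0},
  {"dp": [0, 0.11, 0.17], "yaw": 0},
  {"dp": [0, 0.15, 0.17], "yaw": 0},
  {"dp": [0, 0.19, 0.17], "yaw": 0},
  {"dp": [0, 0.19, 0.17], "yaw": 0},
  {"dp": [0, 0.19, 0.17], "yaw": 0},
], grip=-1)

```text
time_s: 16.38
tcp_pos: [0.5801, -0.0122, 0.3968]
eef_rot: [-180.0, 0.1, -90.9]
contact_force: [0.3, -0.7, 0.1]
gripper_width: 0.0878
gripper_force: 0.0
```

```bash
sed -i "s/(y>-.13)&(y<.06))/(y>-.12)\&(y<.04))/" m2.py; python3 m2.py w3.png; python3 m3.py
```

```text
[ 0.58005784 -0.0137386   0.39656117] [ 1.79997296e+02  1.35335755e-02 -9.09269411e+01] [ 1.79373246e+01  8.20854737e+00  3.06173984e+00 -1.37364113e-02
 -8.48513758e+01 -1.88630330e+01] [ 0.579105   -0.07866099  0.53325574] 16.4333
bartop 879 [ 0.58   -0.1601  0.2334] [ 580.6 -158.2] [25. 37.] 1.0 pca 93.8
washer 1514 [ 0.5813 -0.1716  0.1928] [ 580.4 -169.6] [41. 62.] 89.2 pca -179.8
rail 1198 [ 0.6259 -0.0476  0.142 ] [629.3 -40.3] [172.  10.] 70.8 pca 70.7
tray 870 [0.6451 0.0138 0.0235] [645.7  15.6] [120. 120.] 22.9 pca 165.6
top 83 rail ang from axis 70.8 fit 71.1 axis x 0.5808
scene 489 rail ang from axis 69.3 fit 70.8 axis x 0.5853
```

View pics/w3.png

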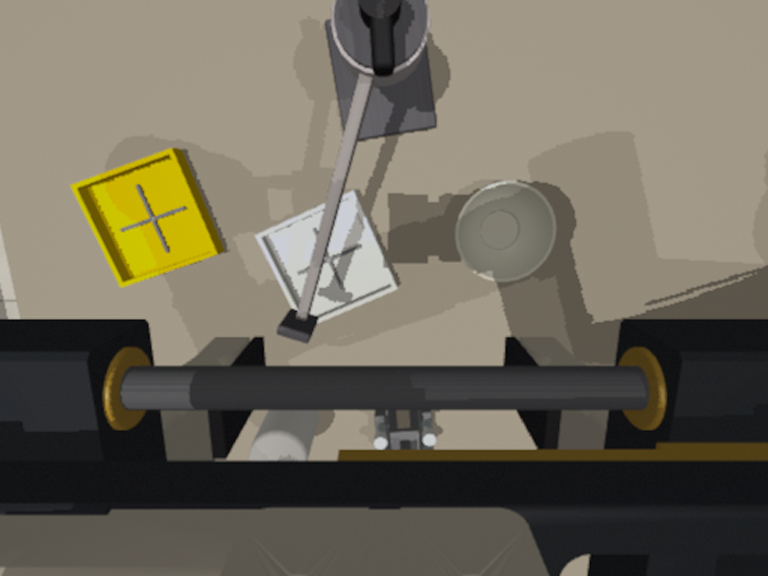

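The wrist picture shows the bar at (382,30), about 5° tighter than at the start, so it is tight. The rail runs over the white tray at 70.8°, which puts the park point 5 mm from the tray's middle. The carrier is at (403,430) behind the gripper, so next I look at it from close by.

Emit:
apply_moves([
  {"dp": [0, 0.04, 0], "yaw": 0},
  {"dp": [0, 0.08, 0], "yaw": 0},
  {"dp": [0, 0.12, 0], "yaw": 0},
  {"dp": [-0.01, 0.16, 0], "yaw": 0},
  {"dp": [-0.02, 0.2, 0], "yaw": 0},
  {"dp": [-0.02, 0.24, 0], "yaw": 0},
  {"dp": [-0.02, 0.28, 0], "yaw": 0},
  {"dp": [-0.02, 0.32, -0.03], "yaw": 0},
  {"dp": [-0.02, 0.34, -0.05], "yaw": 0},
  {"dp": [-0.02, 0.34, -0.05], "yaw": 0},
  {"dp": [-0.02, 0.34, -0.05], "yaw": 0},
  {"dp": [-0.02, 0.34, -0.05], "yaw": 0},
])

```text
time_s: 17.53
tcp_pos: [0.561, 0.3235, 0.3466]
eef_rot: [-180.0, -0.1, -91.2]
contact_force: [0.9, -0.6, 0.2]
gripper_width: 0.0874
gripper_force: 0.0
```

Run:
```python
from h import *
c=cap('wrist');s=get_state();print(s['tcp_pos'],s['eef_rot'],s['joints'].round(1),s['time_s']); save(c,'w4.png',None,1.5)
W=cloud(c);x,y,z=W[...,0],W[...,1],W[...,2]
hsv=cv2.cvtColor(c['image'],cv2.COLOR_RGB2HSV)
def st(t,m):
    P=W[m]
    if len(P)<10: print(t,len(P));return
    r=cv2.minAreaRect(P[:,:2].astype(np.float32)*1000); d=P[:,:2]-P[:,:2].mean(0)
    w,V=np.linalg.eigh(d.T@d); print(t,len(P),P.mean(0).round(4),np.round(r[0],1),np.round(r[1]),round(r[2],1),'pca',np.degrees(np.arctan2(V[1,1],V[0,1])).round(1))
g=(abs(x-.56)<.07)&(abs(y-.23)<.06)
st('fin',g&(z>.11)&(z<.13)); st('body',g&(z>.06)&(z<.09))
st('bottle',(abs(x-.7)<.06)&(abs(y-.218)<.06)&(z>.03)&(z<.16)); st('green',(abs(x-.63)<.06)&(abs(y-.336)<.05)&(z>.03)&(z<.16))
```

```text
[0.56114738 0.32337076 0.34749517] [-1.79933634e+02  1.34077212e-02 -9.11805126e+01] [ 47.2  15.5   6.2   0.  -80.6 -48.4] 17.5833
fin 430 [0.5601 0.2279 0.1193] [560.1 228.1] [12. 44.] 3.6 pca 93.7
body 1426 [0.56   0.2283 0.0769] [560.4 228. ] [69. 64.] 3.8 pca 95.5
bottle 3066 [0.6882 0.2197 0.1095] [695.2 218. ] [63. 55.] 74.0 pca 75.5
green 2220 [0.624  0.3305 0.0774] [628.6 335.3] [70. 64.] 32.0 pca 174.2
```

View pics/w4.png

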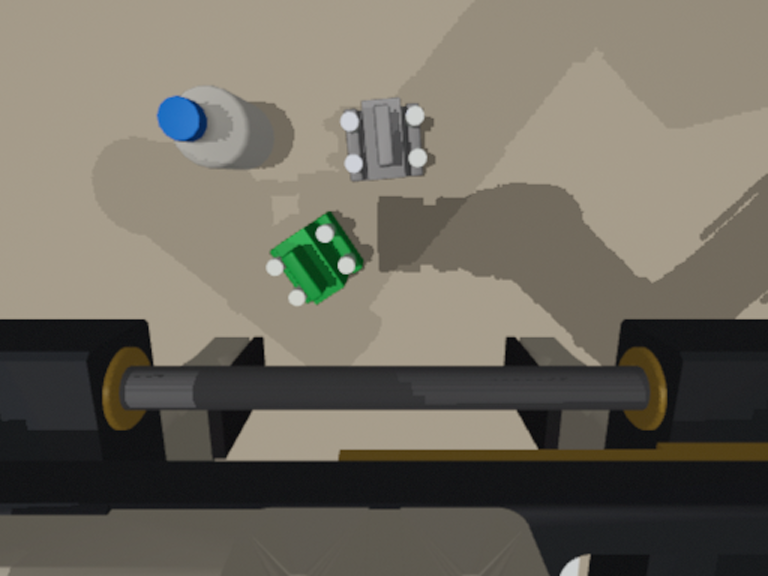

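The wrist picture shows three things:
- **Grey carrier:** at (387,138), with its fin along 93.7° and the centre measured at (0.560,0.228). The fin measures 12x44 mm with its top at 0.119 m, as given.
- **Green look-alike:** at (317,258), to be left alone.
- **Bottle:** at (210,125).

The grey one is meant. I check the height of the white knobs before gripping.

Run:
```python
from h import *
c=cap('wrist');W=cloud(c);x,y,z=W[...,0],W[...,1],W[...,2]
m=(abs(x-.56)<.045)&(abs(y-.228)<.04)&(c['image'].min(-1)>170)
print(m.sum(),np.percentile(z[m],[5,50,95,100])); g=(abs(x-.56)<.045)&(abs(y-.228)<.04)&(abs(x-.56)>.012); print(np.percentile(z[g],[50,90,99]))
m=(abs(x-.70)<.04)&(abs(y-.218)<.04); print(np.nanmin(x[m&(z>.08)]))
save(c,'w4c.png',(90,40,300,215),3)
```

```text
456 [0.07245511 0.07435745 0.07572014 0.07680426]
[0.039656   0.07791693 0.0794013 ]
0.667724826456958
```

View pics/w4c.png

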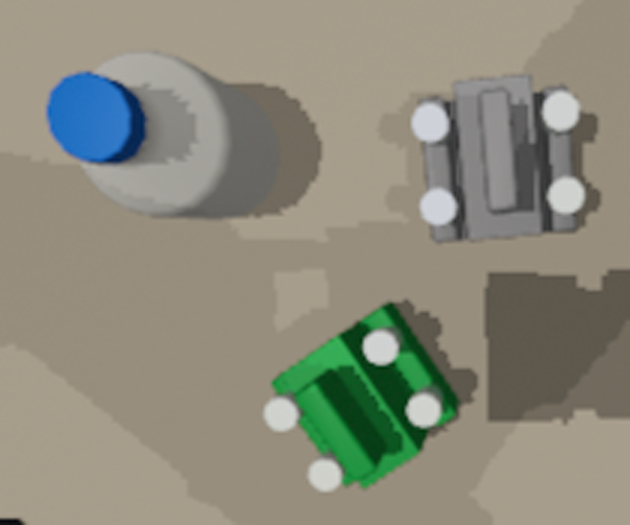

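Emit:
apply_moves([
  {"dp": [-0.001, -0.03, -0.02], "yaw": 4.9},
  {"dp": [-0.001, -0.06, -0.05], "yaw": 4.9},
  {"dp": [-0.001, -0.0955, -0.07], "yaw": 4.9},
  {"dp": [-0.001, -0.0955, -0.1], "yaw": 4.9},
  {"dp": [-0.001, -0.0955, -0.1], "yaw": 4.9},
  {"dp": [-0.001, -0.0955, -0.1], "yaw": 4.9},
  {"dp": [-0.001, -0.0955, -0.1], "yaw": 4.9},
], grip=-1)

```text
time_s: 18.22
tcp_pos: [0.5604, 0.2295, 0.249]
eef_rot: [-179.8, 0.1, -86.2]
contact_force: [0.2, 0.5, 1.4]
gripper_width: 0.0876
gripper_force: 0.0
```

The crop confirms the grey carrier with its upright fin at (497,150). The knob tops are at 0.077 m, below the fingertips. Descending to grip the fin.

Emit:
apply_moves([
  {"dp": [0, -0.001, -0.04], "yaw": 0},
  {"dp": [0, -0.001, -0.08], "yaw": 0},
  {"dp": [0, -0.001, -0.11], "yaw": 0},
  {"dp": [0, -0.001, -0.139], "yaw": 0},
  {"dp": [0, -0.001, -0.139], "yaw": 0},
  {"dp": [0, -0.001, -0.139], "yaw": 0},
])

```text
time_s: 18.72
tcp_pos: [0.5598, 0.229, 0.1083]
eef_rot: [180.0, -0.0, -86.1]
contact_force: [0.4, 1.0, 1.8]
gripper_width: 0.0874
gripper_force: 0.0
```

Emit:
apply_moves([
  {"dp": [0, 0, 0], "yaw": 0},
  {"dp": [0, 0, 0], "yaw": 0},
  {"dp": [0, 0, 0], "yaw": 0},
  {"dp": [0, 0, 0], "yaw": 0},
  {"dp": [0, 0, 0], "yaw": 0},
  {"dp": [0, 0, 0], "yaw": 0},
  {"dp": [0, 0, 0], "yaw": 0},
  {"dp": [0, 0, 0], "yaw": 0},
  {"dp": [0, 0, 0], "yaw": 0},
  {"dp": [0, 0, 0], "yaw": 0},
  {"dp": [0, 0, 0], "yaw": 0},
  {"dp": [0, 0, 0], "yaw": 0},
  {"dp": [0, 0, 0], "yaw": 0},
  {"dp": [0, 0, 0], "yaw": 0},
  {"dp": [0, 0, 0], "yaw": 0},
  {"dp": [0, 0, 0], "yaw": 0},
  {"dp": [0, 0, 0], "yaw": 0},
], grip=1, squeeze=35)

```text
time_s: 20.13
tcp_pos: [0.5591, 0.2281, 0.1074]
eef_rot: [180.0, -0.0, -86.2]
contact_force: [0.3, -0.1, -1.9]
gripper_width: 0.0118
gripper_force: 35.0
```

Emit:
apply_moves([
  {"dp": [0, 0, 0.03], "yaw": 0},
  {"dp": [0, 0, 0.065], "yaw": 0},
  {"dp": [0, 0, 0.1], "yaw": 0},
  {"dp": [0, 0, 0.14], "yaw": 0},
  {"dp": [0, 0, 0.18], "yaw": 0},
  {"dp": [0, 0, 0.2], "yaw": 0},
  {"dp": [0.005, -0.02, 0.2], "yaw": -2},
  {"dp": [0.01, -0.05, 0.2], "yaw": -5},
  {"dp": [0.018, -0.085, 0.2], "yaw": -8},
  {"dp": [0.026, -0.12, 0.2], "yaw": -11},
  {"dp": [0.033, -0.155, 0.2], "yaw": -14},
  {"dp": [0.04, -0.19, 0.2], "yaw": -17},
  {"dp": [0.046, -0.225, 0.2], "yaw": -20},
  {"dp": [0.052, -0.26, 0.2], "yaw": -23},
  {"dp": [0.057, -0.29, 0.2], "yaw": -23},
  {"dp": [0.058, -0.302, 0.2], "yaw": -23},
  {"dp": [0.058, -0.302, 0.2], "yaw": -23},
  {"dp": [0.058, -0.302, 0.2], "yaw": -23},
  {"dp": [0.058, -0.302, 0.2], "yaw": -23},
])

```text
time_s: 21.72
tcp_pos: [0.617, -0.0733, 0.3073]
eef_rot: [180.0, 0.0, -109.2]
contact_force: [0.0, 0.3, -3.0]
gripper_width: 0.0117
gripper_force: 35.0
```

```bash
python3 - <<'E'
from h import *
c=cap('wrist');s=get_state();print(s['tcp_pos'],s['eef_rot'],s['gripper_width'],s['time_s']); save(c,'w5.png',None,1.5)
W=cloud(c);x,y,z=W[...,0],W[...,1],W[...,2]
m=(abs(x-.6)<.1)&(z>.1)&(z<.175)&(np.hypot(x-.581,y+.18)>.038)&(np.hypot(x-.581,y+.18)<.24)
P=W[m];print(len(P))
if len(P): print(P.mean(0),cv2.minAreaRect(P[:,:2].astype(np.float32)*1000))
d=np.array([np.cos(np.radians(70.8)),np.sin(np.radians(70.8))]);v=s['tcp_pos'][:2]-[.581,-.18];print('r',v@d,'lat',-v[0]*d[1]+v[1]*d[0])
E
python3 m3.py
```

```text
[ 0.61702563 -0.0729369   0.30744134] [ 1.79981282e+02  1.02393017e-02 -1.09147553e+02] 0.011979656872349401 21.7667
788
[ 0.60334174 -0.11504251  0.16426522] ((604.0473022460938, -113.51524353027344), (64.18052673339844, 9.603547096252441), 71.09613037109375)
r 0.11295548573066475 lat 0.001187731987242202
top 38 rail ang from axis 71.6 fit 71.5 axis x 0.5812
scene 487 rail ang from axis 69.1 fit 70.8 axis x 0.5855
```

View pics/w5.png

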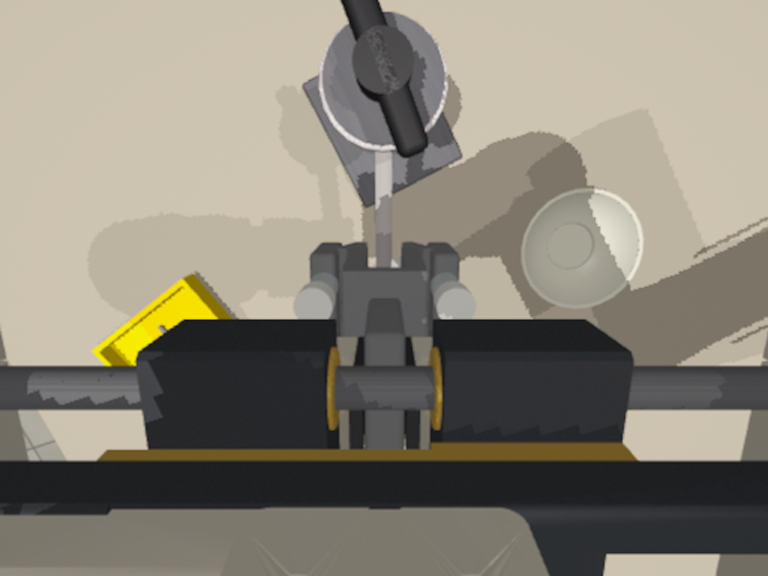

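The carrier's channel (387,290) lines up with the rail (384,200), about 1 mm off sideways. I lower it over the rail at r = 0.113 m.

Emit:
apply_moves([
  {"dp": [0.001, -0.001, -0.03], "yaw": 0.2},
  {"dp": [0.001, -0.001, -0.06], "yaw": 0.2},
  {"dp": [0.001, -0.001, -0.08], "yaw": 0.2},
  {"dp": [0.001, -0.001, -0.095], "yaw": 0.2},
  {"dp": [0.001, -0.001, -0.103], "yaw": 0.2},
  {"dp": [0.001, -0.001, -0.107], "yaw": 0.2},
  {"dp": [0.001, -0.001, -0.107], "yaw": 0.2},
  {"dp": [0.001, -0.001, -0.107], "yaw": 0.2},
])

```text
time_s: 22.53
tcp_pos: [0.6188, -0.0746, 0.2016]
eef_rot: [-179.9, 0.0, -109.0]
contact_force: [0.7, -1.0, -2.4]
gripper_width: 0.0116
gripper_force: 35.0
```

Emit:
apply_moves([
  {"dp": [0, 0, -0.002], "yaw": 0},
  {"dp": [0, 0, -0.003], "yaw": 0},
  {"dp": [0, 0, -0.003], "yaw": 0},
  {"dp": [0, 0, -0.003], "yaw": 0},
])

```text
time_s: 22.87
tcp_pos: [0.6183, -0.0749, 0.198]
eef_rot: [-180.0, 0.0, -109.0]
contact_force: [0.0, -0.3, -1.6]
gripper_width: 0.012
gripper_force: 35.0
```

Starting to bear on the rail. Now I let go.

Emit:
apply_moves([
  {"dp": [0, 0, 0], "yaw": 0},
  {"dp": [0, 0, 0], "yaw": 0},
  {"dp": [0, 0, 0], "yaw": 0},
  {"dp": [0, 0, 0], "yaw": 0},
  {"dp": [0, 0, 0], "yaw": 0},
  {"dp": [0, 0, 0], "yaw": 0},
  {"dp": [0, 0, 0], "yaw": 0},
  {"dp": [0, 0, 0], "yaw": 0},
  {"dp": [0, 0, 0], "yaw": 0},
  {"dp": [0, 0, 0], "yaw": 0},
  {"dp": [0, 0, 0], "yaw": 0},
  {"dp": [0, 0, 0], "yaw": 0},
  {"dp": [0, 0, 0.03], "yaw": 0},
  {"dp": [0, 0, 0.07], "yaw": 0},
  {"dp": [0, 0, 0.11], "yaw": 0},
  {"dp": [0, 0, 0.15], "yaw": 0},
  {"dp": [0, 0, 0.15], "yaw": 0},
  {"dp": [0, 0, 0.15], "yaw": 0},
], grip=-1)

```text
time_s: 24.37
tcp_pos: [0.6192, -0.0748, 0.3509]
eef_rot: [-179.7, 0.1, -109.0]
contact_force: [0.4, 0.1, -1.1]
gripper_width: 0.0876
gripper_force: 0.0
```

Run:
```python
from h import *
c=cap('scene'); save(c,'s6.png',(130,60,420,280),2.6)
W=cloud(c);x,y,z=W[...,0],W[...,1],W[...,2]
d=np.array([np.cos(np.radians(70.8)),np.sin(np.radians(70.8))])
r_=(x-.581)*d[0]+(y+.18)*d[1]; l=-(x-.581)*d[1]+(y+.18)*d[0]
m=(r_>.06)&(r_<.26)&(abs(l)<.025)&(z>.145)&(z<.21); P=W[m]
print(m.sum(), np.percentile(r_[m],[5,50,95]) if m.sum() else '', np.median(l[m]), np.percentile(z[m],[50,98]))
```

```text
280 [0.06507495 0.20397414 0.24360482] -0.005711728720690446 [0.15665532 0.17395681]
```

View pics/s6.png

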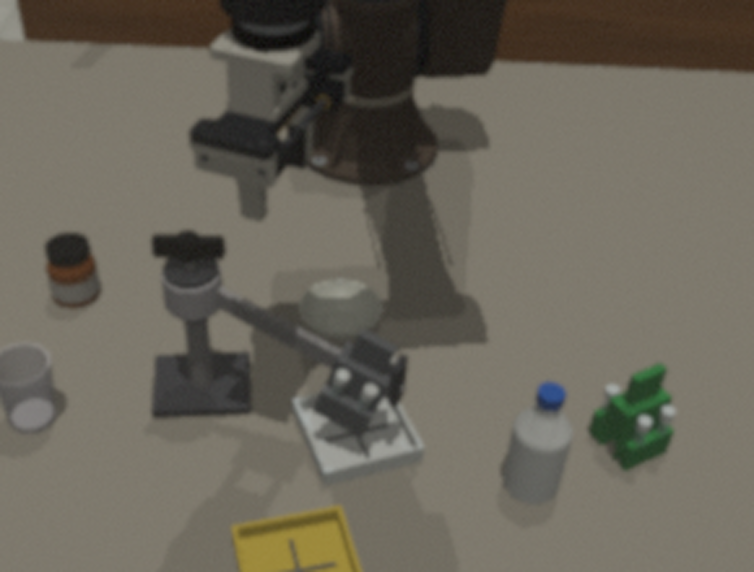

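The scene crop shows the carrier astride the rail against the stop at (370,380), over the white tray, with the arm clear of everything. I check once that it is at rest and hand in.

Emit:
apply_moves([
  {"dp": [0, 0, 0.02], "yaw": 0},
  {"dp": [0, 0, 0.02], "yaw": 0},
  {"dp": [0, 0, 0.02], "yaw": 0},
  {"dp": [0, 0, 0.02], "yaw": 0},
  {"dp": [0, 0, 0.02], "yaw": 0},
  {"dp": [0, 0, 0.02], "yaw": 0},
])

```text
time_s: 24.92
tcp_pos: [0.6179, -0.0748, 0.3664]
eef_rot: [179.9, -0.0, -109.0]
contact_force: [-0.0, 0.3, -0.5]
gripper_width: 0.0878
gripper_force: 0.0
```

Run:
```python
from h import *
d=np.array([np.cos(np.radians(70.8)),np.sin(np.radians(70.8))])
c=cap('wrist');W=cloud(c);x,y,z=W[...,0],W[...,1],W[...,2]
r_=(x-.581)*d[0]+(y+.18)*d[1]; l=-(x-.581)*d[1]+(y+.18)*d[0]
m=(r_>.045)&(r_<.13)&(abs(l)<.02)&(z>.135)&(z<.18);q=np.polyfit(r_[m],l[m],1);print(m.sum(),'rail dev deg',np.degrees(q[0]),'off',q[1])
for i in range(2):
    c=cap('scene');W=cloud(c);x,y,z=W[...,0],W[...,1],W[...,2]
    m=(np.hypot(x-.65,y-.018)<.05)&(z>.145); print(m.sum(),W[m].mean(0))
r_=r.close_job();print(r_)
```

```text
663 rail dev deg 0.20747709481574703 off -0.0002697878458417885
146 [0.66098778 0.02904532 0.16807504]
146 [0.66104303 0.02952317 0.16802058]
the job is handed in; nothing more can be done
None
```

The job is handed in, though the hand-in gave no verdict: the rail is clamped tight over the white tray (park point about 5 mm from its middle), and the carrier ran down by itself and rests against the stop over the tray.

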